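# Hold a tint cell in the lamp's light path

### The arm

A 6-joint arm with a two-finger parallel gripper is mounted at the origin on the work surface. World frame = base frame: x ahead of the robot, y to its left, z up, the work surface at z = 0. Lengths are in m, angles in rad, forces in N, time in s.
With the tool pointing down it reaches from about 0.325 to 0.775 m from the base axis. Payload 5.5 kg.
Tool frame: the origin (TCP) lies between the finger pads; the fingertips stand 8 mm ahead of it and the grasp point (between the pads) lies 11 mm behind it (tcp_to_tips is the distance from the TCP to the fingertips, in m); z points along the fingers, y is the direction in which the jaws open and shut (so a half turn about z gives the same grasp; the last joint's range is limited). The gripper opens to 88 mm and grips with 3 to 60 N. Pads are 20 mm wide; open, the fingers measure 115 mm over their backs; the gripper's body (75 mm by 178 mm) begins 61 mm behind the grasp point.
Start: joints at [1.076, 0.091, 1.231, -0, 1.82, -0.057], TCP at [0.254, 0.543, 0.231] pointing down, gripper open.
Joint ranges: [-2.87, 2.87], [-0.86, 2.18], [0.17, 2.46], [-1.51, 4.65], [0.06, 2.69], [-2.65, 2.65]. Speed limits (rad/s): [2.57, 2.57, 3.01, 3.14, 3.14, 3.14].

### API

Orientations are given as a unit quaternion [w, x, y, z].
In Python, from bench import * gives the robot as it stands. Calls block until the motion is done:
- move_to(position, orientation): joint-space move of the TCP to a pose.
- move_l(position, speed=0.15, orientation=None): straight line of the TCP; orientation=None keeps the orientation; speed is the mean speed in m/s.
- movej(angles): joint-space move.
- gripper_open() and close(): open the fingers fully, or close them until they stop; the grip force is fixed at half the most.
- hold(seconds).
- inverse_kinematics(position, orientation): joint angles nearest the present ones, or None.
- state(): the state.
- get_image(name): name is "side" or "top"; returns a dict with "frame" (480x640x3 uint8, blue, green, red), "depth" (480x640 float32, m along the optical axis (not along the pixel's ray), 0 where there is no reading), "camera_matrix" (3x3 intrinsics, pixels), "view" (4x4, takes a point from world to camera coordinates). Camera axes: x right, y up, looking along -z (the intrinsics and any distortion apply to the point x, -y, -z); pixel columns grow to the right and rows downward; lengths in m; the calibration is good to about 2 mm. A picture is of the moment at which its call begins.
A pose or a line that the arm cannot do raises IKError and nothing moves.
- job_done(): hands the job in, once; it reports no verdict.
The state is a dict: "time": time; "joint_pos": joint angles; "dq": joint speeds; "joint_torque": joint torques, N m; "ee_pos": TCP position; "ee_rot": TCP orientation; "ft_force": force on the tool from outside, world axes, zero at the start; "moment": the same for the moment, N m; "finger_gap": finger opening in m.
Only numpy, scipy, OpenCV 4.12 (cv2) and the standard library are available. Lean on these libraries where they do the work, as an engineer would, in place of code of your own. Each camera call takes 0.05 s, during which the arm holds its last target.

### The job

Slide the white-faced screen along the table, without lifting it, onto its tape-marked place so that it squarely faces the lamp. Then pick up the amber glass cell, the gripper touching its two frosted faces only and never a clear face, and hold it upright and still in the light path between lamp and screen: at lens height, centred on the beam, clear faces square to the light, touching nothing else. Finish while still holding it there, and leave the ink bottle, glass jar and pastel box where they are.

Things in the scene. Friction and masses are not known exactly. Their poses are not given: they have to be found in the camera images.
- lamp: Small grey spot lamp, fixed to the table (its place and yaw differ from run to run). Origin: on the table straight under the front face of the lens. Its x axis is the direction in which the light shines (level), z is up. Base and head (a level cylinder 50 mm across, axis 65 mm above the table, top at 92 mm) lie at x -85 to 0 mm, within 35 mm either side.
- beam (a point): The point in the middle of the light path, on the beam's axis: 85 mm in front of the lens, 65 mm above the table. Axes as the lamp's. The cell's middle belongs here, or up to about 40 mm nearer to or farther from the lens along the beam.
- screen_place (a point): Centre, on the table, of the screen's place: four flat dark tape corners round a rectangle 80 mm (along the beam) by 120 mm, centre 200 mm in front of the lens on the beam's line. Axes as the lamp's.
- screen: Loose wooden screen, 0.4 kg: foot 80 (x) by 120 (y) by 16 mm high; on it an upright panel 120 wide, 10 thick, top 100 mm above the table, its back flush with the foot's back (x = +40 mm), its white-papered front facing -x. Origin: centre of the foot's underside. In place: origin at screen_place, axes as the lamp's. Starts 80 to 150 mm beyond its place, up to 30 mm aside, turned up to 0.3 rad.
- screen_face (a point): Point on the middle of the screen's white front, 30 mm behind the foot's centre (x = +30 mm) and 65 mm above the table.
- cell: Loose solid amber glass cell standing upright, 40 (y) by 22 (x) by 60 mm high (63 with its thin black cap), 0.13 kg. The two frosted, whitish faces look to +y and -y, 40 mm apart, each 18 wide and 58 high. The two clear faces look to +x and -x, 22 mm apart, 30 wide. Origin: centre of its underside, z up. Either clear face may face the lamp.
- cell_mid (a point): The middle of the cell, 30 mm above its underside; axes as the cell's.
- clear_faces: The cell's two clear faces (parts of the cell; origin and axes as the cell's). Not to be touched by the gripper.
- frosted_a: The cell's frosted face on its +y side, at y = +20 mm (part of the cell; origin and axes as the cell's).
- frosted_b: The cell's frosted face on its -y side, at y = -20 mm (part of the cell; origin and axes as the cell's).
- ink_bottle: Bystander: squat glass ink bottle with black cap, 48 mm across, 65 mm high. Origin: centre of its underside.
- glass_jar: Bystander: open green glass jar, 70 mm across, 75 mm high. Origin: centre of its underside.
- pastel_box: Bystander: shallow open wooden box of pastel sticks, 70 by 110 mm, 20 mm high. Origin: centre of its underside.
Things that resemble listed ones, but are neither listed nor needed, are in the scene too. Several things look just like the cell: the one meant starts farthest to the robot's right.

How it is judged:
On the way, in this order (a step that is already met when the one before it is completed fails the run):
1. the screen stands on its marked place, facing the lamp (horizontal distance between screen and screen_place below 0.015 m and angle between the x axis of screen and the x axis of lamp, either way round below 0.14 rad and angle between screen's own z axis and vertical below 0.08 rad and height (world z) of screen below 0.006 m and x of screen_face in the frame of screen_place above 0 m and linear speed of screen below 0.02 m/s), for 0.2 s.
2. the cell is lifted, gripped by both frosted faces (contact force between the fingers and frosted_a above 0.5 N and contact force between the fingers and frosted_b above 0.5 N and height (world z) of cell above 0.02 m), for 0.2 s.
At the end, for the whole second after the job is handed in: Screen flat, within 15 mm of its place, square within 0.14 rad. Cell held still in the air by both frosted faces, its middle within 8 mm sideways, 10 mm in height, 60 mm along the beam of the beam point, upright and square to the light within 0.14 rad, touching nothing else (all of step 2 and horizontal distance between screen and screen_place below 0.015 m and angle between the x axis of each of screen, cell and the x axis of lamp, either way round below 0.14 rad and angle between screen's own z axis and vertical below 0.08 rad and height (world z) of screen below 0.006 m and x of screen_face in the frame of screen_place above 0 m and x of cell_mid in the frame of beam between -0.06 and 0.06 m and y of cell_mid in the frame of beam between -0.008 and 0.008 m and z of cell_mid in the frame of beam between -0.01 and 0.01 m and angle between cell's own z axis and vertical below 0.14 rad and linear speed of cell below 0.03 m/s and contact force between cell and screen below 0.05 N and contact force between cell and lamp below 0.05 N and contact force between cell and ink_bottle below 0.05 N and contact force between cell and glass_jar below 0.05 N and contact force between cell and pastel_box below 0.05 N); the arm keeps its last pose, push and grip.
It fails at once if the robot touches a clear face of the cell (contact force between any of the fingers, the arm and clear_faces above 0.3 N).
It fails at once if the cell is knocked over (angle between cell's own z axis and vertical above 0.7 rad).
It fails at once if the screen is lifted off the table or tipped over (height (world z) of screen above 0.02 m or angle between screen's own z axis and vertical above 0.35 rad).
It fails at once if the ink bottle, glass jar or pastel box is moved by more than 20 mm (distance of any of ink_bottle, glass_jar, pastel_box from where it was at the start of the episode above 0.02 m).
It also fails if it takes over 61 s, if anything falls off the work surface, if the arm or the gripper's body presses on something with over 40 N, if the wrist force passes 120 N, or if a joint passes its speed limit or range.

## Working session

There is one attempt and no reset: what is moved stays moved. The work goes in short steps, each a Python script; the robot and the scene stay as the last script left them, time stands still between calls to the robot, and variables do not carry over. Pictures are saved under pics/ and viewed, and the job is handed in when it is done.

```bash
ls; mkdir -p pics
python3 - <<'E'
from bench import *
import cv2,numpy as np
for n in("top","side"):
    d=get_image(n); cv2.imwrite(f"pics/{n}0.png",d["frame"]); np.savez(f"{n}0.npz",**d)
    print(n,d["camera_matrix"],d["view"],d.keys())
s=state();print(s)
E
```

```text
pics
top [[502.75749112   0.         314.26300273]
 [  0.         502.75749112 233.44816692]
 [  0.           0.           1.        ]] [[ 0.02644863 -0.9992346   0.02882153  0.07066241]
 [ 0.99519487  0.02903884  0.09350896 -0.58611242]
 [-0.09427434  0.02620986  0.99520118 -0.91176922]
 [ 0.          0.          0.          1.        ]] dict_keys(['frame', 'depth', 'camera_matrix', 'view'])
side [[543.55155597   0.         325.06114367]
 [  0.         543.55155597 236.32755569]
 [  0.           0.           1.        ]] [[-0.99950843 -0.03040425  0.00764714  0.5673271 ]
 [ 0.02213287 -0.51155177  0.85896736 -0.0419239 ]
 [-0.02220435  0.85871437  0.51197324 -1.14548566]
 [ 0.          0.          0.          1.        ]] dict_keys(['frame', 'depth', 'camera_matrix', 'view'])
{'time': 0.1, 'joint_pos': array([ 1.07633122e+00,  9.17809828e-02,  1.23175654e+00, -1.14675515e-05,
        1.81981651e+00, -5.66757370e-02]), 'dq': array([ 1.58104468e-03, -5.23502180e-04, -3.02446006e-03, -2.04036509e-03,
       -9.81707054e-04, -9.63442188e-05]), 'joint_torque': array([ 2.80752851e-03, -4.47853661e+01, -4.07570529e+01,  7.00523774e-02,
        2.83039879e-02, -7.21813785e-05]), 'ee_pos': array([0.25423271, 0.54319184, 0.22962654]), 'ee_rot': array([-2.34283347e-04,  2.17152107e-01,  9.76137381e-01, -8.48972885e-04]), 'ft_force': array([-0.71919042, -0.08739646, -0.23118709]), 'moment': array([-0.01272582, -0.01013449,  0.0233772 ]), 'finger_gap': 0.08784880033556729}
```

View pics/top0.png

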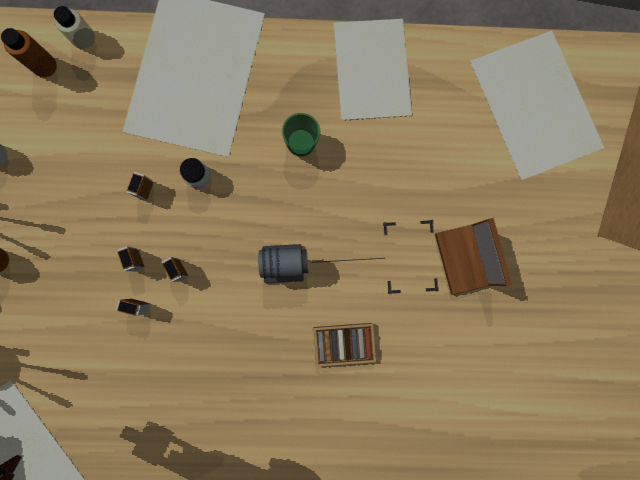

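View pics/side0.png

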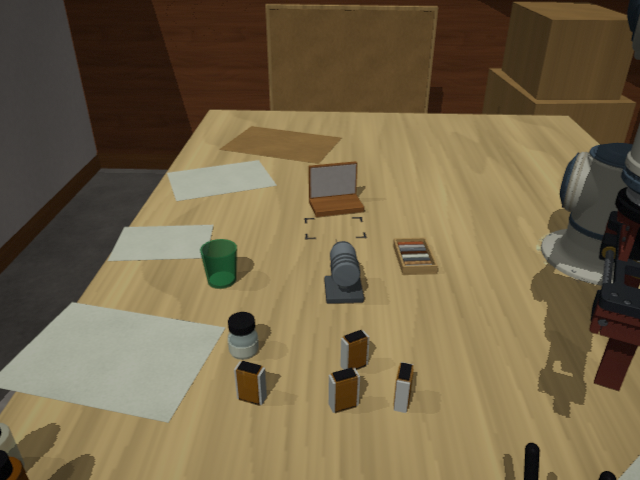

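```bash
cat > h.py <<'E'
import numpy as np,cv2
def rays(d,uv):
    K=d["camera_matrix"];V=d["view"];uv=np.atleast_2d(uv).astype(float)
    r=np.c_[(uv[:,0]-K[0,2])/K[0,0],-(uv[:,1]-K[1,2])/K[1,1],-np.ones(len(uv))]
    R=V[:3,:3];c=-R.T@V[:3,3]
    return c,r@R
def onz(d,uv,z=0):
    c,w=rays(d,uv); return c+w*((z-c[2])/w[:,2])[:,None]
def cloud(d):
    v,u=np.mgrid[:480,:640]
    c,w=rays(d,np.c_[u.ravel(),v.ravel()])
    P=c+w*d["depth"].ravel()[:,None]; P[d["depth"].ravel()==0]=np.nan
    return P.reshape(480,640,3)
def proj(d,P):
    q=np.atleast_2d(P)@d["view"][:3,:3].T+d["view"][:3,3];K=d["camera_matrix"]
    return np.c_[K[0,2]-K[0,0]*q[:,0]/q[:,2],K[1,2]+K[1,1]*q[:,1]/q[:,2]]
E
python3 - <<'E'
from h import *
np.set_printoptions(precision=4,suppress=True)
d=dict(np.load("top0.npz"));P=cloud(d);g=cv2.cvtColor(d["frame"],cv2.COLOR_BGR2GRAY)
print("table z",[P[v,u] for u,v in((230,300),(420,260),(120,230),(560,220))])
# tape
m=np.zeros_like(g);m[210:305,375:448]=1
t=((g<70)&(m>0)).astype(np.uint8)
n,l,s,c=cv2.connectedComponentsWithStats(t)
for i in range(1,n):
    if s[i,4]>15: 
        v,u=np.where(l==i);w=onz(d,np.c_[u,v]);print(s[i],w[:,:2].mean(0),w[:,:2].min(0),w[:,:2].max(0))
Z=P[...,2]
hm=(Z>0.012).astype(np.uint8)
n,l,s,c=cv2.connectedComponentsWithStats(hm)
for i in range(1,n):
    if s[i,4]>60:
        q=P[l==i]; zt=np.percentile(q[:,2],95)
        k=q[q[:,2]>zt-0.006]
        r=cv2.minAreaRect((k[:,:2]*1000).astype(np.float32))
        print(s[i],"ztop",zt,r)
for n,sc in (("cells",(100,150,140,180)),("scr",(360,190,160,120))):
    x,y,w,h=sc;im=cv2.resize(d["frame"][y:y+h,x:x+w],None,fx=5 if n=="scr" else 3.3*1,fy=5 if n=="scr" else 3.3,interpolation=cv2.INTER_CUBIC);cv2.imwrite(f"pics/{n}.png",im)
E
```

```text
table z [array([ 0.4557,  0.2421, -0.0017]), array([ 0.5412, -0.1185, -0.0009]), array([0.5822, 0.455 , 0.0009]), array([ 0.6272, -0.3942, -0.003 ])]
[421 220  12  13  59] [ 0.6111 -0.1343] [ 0.5958 -0.1412] [ 0.6192 -0.1197]
[383 223  13  12  56] [ 0.6042 -0.0535] [ 0.5893 -0.0692] [ 0.6112 -0.0459]
[438 232  10  31 124] [ 0.5737 -0.1646] [ 0.5387 -0.1705] [ 0.5965 -0.1529]
[435 234  13  46 101] [ 0.5516 -0.1598] [ 0.5062 -0.1706] [ 0.5922 -0.1471]
[426 278  12  13  56] [ 0.4906 -0.1439] [ 0.4841 -0.1513] [ 0.5075 -0.1302]
[388 281  12  13  61] [ 0.4845 -0.064 ] [ 0.4766 -0.0784] [ 0.4994 -0.057 ]
[  54    6   40   41 1046] ztop 0.09153828220102839 ((958.6903076171875, 549.5067138671875), (31.74051856994629, 29.031919479370117), 37.32536315917969)
[   1   28   54   48 1430] ztop 0.12108265608581772 ((899.1763305664062, 619.82421875), (33.131465911865234, 29.2318172454834), 55.157562255859375)
[282 113  39  43 869] ztop 0.07612580501479256 ((763.8228759765625, 117.57942199707031), (68.8582992553711, 68.28407287597656), 64.98799896240234)
[  0 144   5  19  63] ztop 0.02464250881057313
[... 2077 characters left out ...]
893810117 ((377.0655517578125, 69.13562774658203), (52.80177688598633, 8.827095031738281), 5.730308532714844)
[325 331   6  30 138] ztop 0.01792016052249288 ((377.5287780761719, 56.65010452270508), (53.238182067871094, 8.751150131225586), 5.067954063415527)
[331 330   7  30 136] ztop 0.016941245858145687 ((379.4878845214844, 44.194129943847656), (53.32294845581055, 9.065004348754883), 5.135425567626953)
[338 330   7  30 139] ztop 0.016908159437955792 ((379.7171936035156, 31.58800506591797), (53.634002685546875, 9.162384033203125), 6.023321151733398)
[  0 455  22  25 335] ztop 0.32026937690652857 ((250.88037109375, 462.52972412109375), (13.15501594543457, 4.710507869720459), 69.7055435180664)
```

View pics/cells.png

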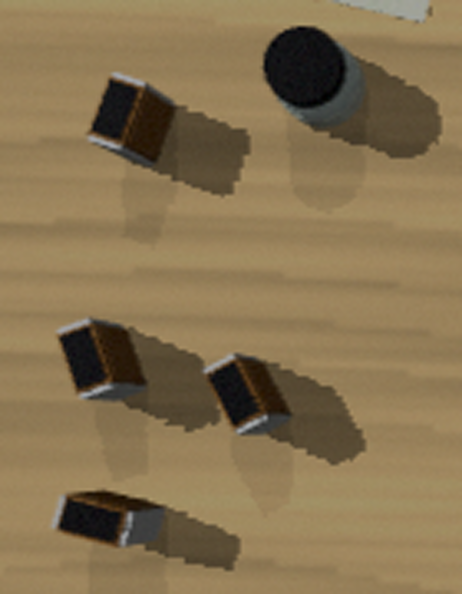

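View pics/scr.png

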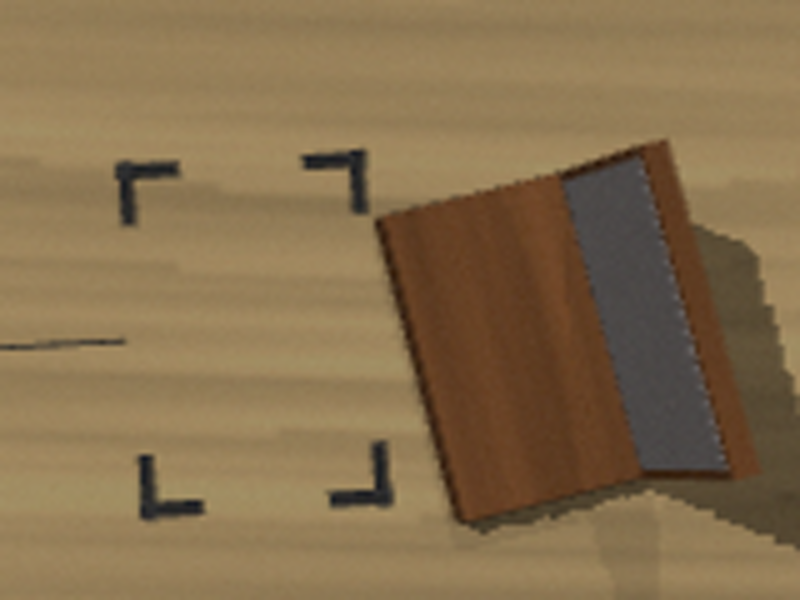

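```bash
cat >> h.py <<'E'
from scipy.spatial.transform import Rotation as Ro
def down(a):
    y=np.array([np.cos(a),np.sin(a),0]);z=np.array([0,0,-1.]);x=np.cross(y,z)
    q=Ro.from_matrix(np.c_[x,y,z]).as_quat();return q[[3,0,1,2]]
def best(p,a):
    from bench import inverse_kinematics,state
    j=state()["joint_pos"];o=[]
    for b in(a,a+np.pi):
        s=inverse_kinematics(p,down(b))
        if s is not None:o.append((np.abs(np.array(s)-j).max()+ (5 if abs(s[5])>2.3 else 0),b,s))
    return min(o,key=lambda t:t[0])[1:]
E
python3 - <<'E'
from bench import *;from h import *
np.set_printoptions(precision=4,suppress=True)
a=np.deg2rad(-74.9)
p=[0.555,-0.234,0.22]
b,j=best(p,a);print(b,np.array(j))
np.save("b.npy",b)
move_l([0.30,0.50,0.25],0.3) if False else None
move_to(p,down(b));s=state();print(s["time"],s["ee_pos"])
move_l([p[0],p[1],0.071],0.15);s=state();print(s["time"],s["ee_pos"],s["ft_force"])
d=get_image("side");cv2.imwrite("pics/s1.png",d["frame"])
E
```

```text
-1.307251609743753 [-0.4555  0.0954  1.245  -0.      1.8013  0.8518]
3.025 [ 0.5553 -0.2332  0.2201]
4.1667 [ 0.5557 -0.2343  0.0724] [-0.3625 -0.1184  0.8494]
```

View pics/s1.png

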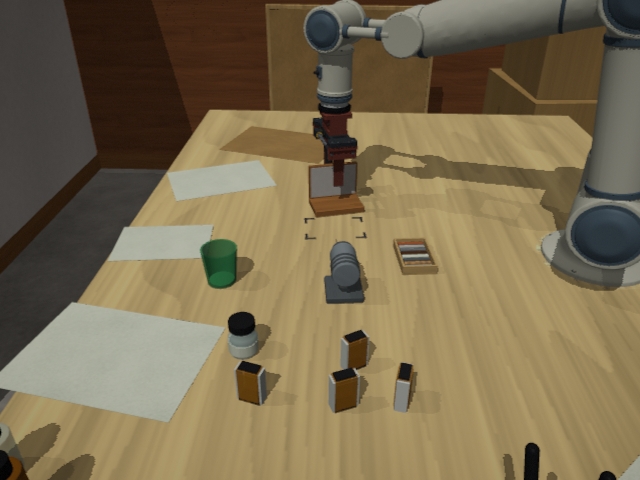

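The fingers straddle the panel, with the front finger at about (338,170) over the white face. Next I close and drag.

Run:
```python
from bench import *;from h import *
np.set_printoptions(precision=4,suppress=True)
b=float(np.load("b.npy"))
close();s=state();print(s["time"],s["ee_pos"],s["ft_force"],s["finger_gap"])
z=s["ee_pos"][2]-0.0005
nb=b-np.deg2rad(85.2-74.9)
move_l([0.5505,-0.1338,z],0.06,down(nb));s=state();print(s["time"],s["ee_pos"],s["ft_force"],s["finger_gap"])
gripper_open()
move_l([0.5505,-0.1338,0.2],0.2)
move_to([0.42,0.35,0.25],best([0.42,0.35,0.25],b)[1] is not None and down(nb));s=state();print(s["time"],s["ee_pos"])
for n in("top","side"):
    d=get_image(n);cv2.imwrite(f"pics/{n}2.png",d["frame"]);np.savez(f"{n}2.npz",**d)
d=dict(np.load("top2.npz"));cv2.imwrite("pics/scr2.png",cv2.resize(d["frame"][190:310,360:520],None,fx=5,fy=5,interpolation=2))
P=cloud(d);q=P[200:310,370:470].reshape(-1,3)
for lo,hi in((.093,.11),(.011,.02)):
    k=q[(q[:,2]>lo)&(q[:,2]<hi)];print(cv2.minAreaRect((k[:,:2]*1000).astype(np.float32)))
```

```text
5.3917 [ 0.555  -0.234   0.0709] [ 0.5098 -0.3268  0.1556] 0.009840499581239323
7.2167 [ 0.5507 -0.1342  0.071 ] [ 0.0599 -5.2424  5.7074] 0.010201071940339188
11.0917 [0.4206 0.3493 0.2497]
((550.9215087890625, -133.49842834472656), (119.68922424316406, 11.814929008483887), 4.984010696411133)
((547.6427001953125, -94.27490234375), (120.01699829101562, 71.35992431640625), 5.083710670471191)
```

View pics/scr2.png

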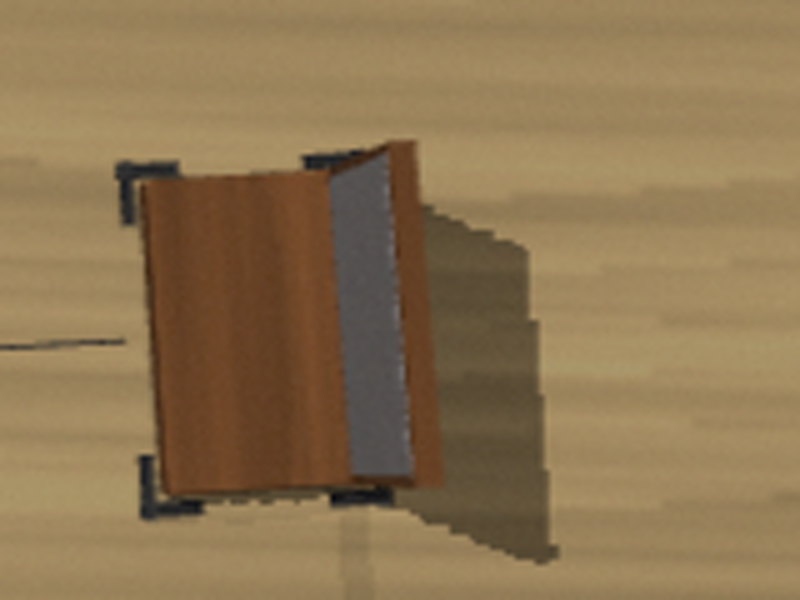

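View pics/side2.png

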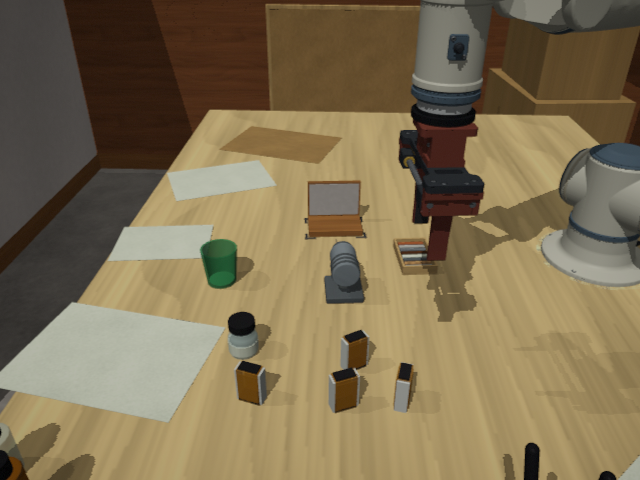

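View pics/top2.png

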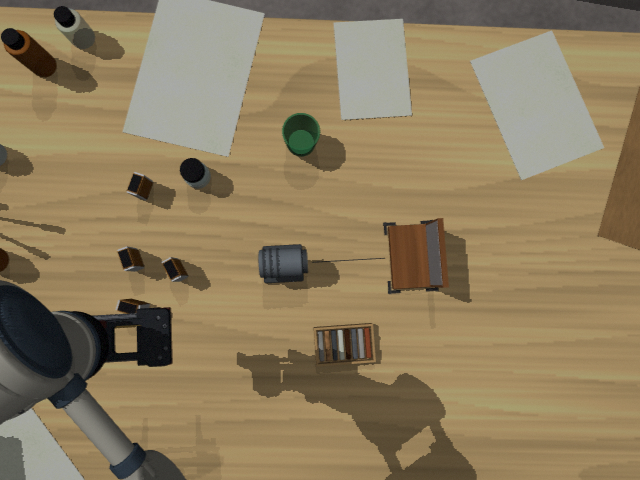

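Screen sits on its place: the panel top is within 1 mm of target and square. Next I check the cell pose by overlay: top (175,269), side (355,350), the rightmost one.

Run:
```python
from h import *
c=np.array([.5103,.340]);a=np.deg2rad(30.2)
y=np.array([np.cos(a),np.sin(a)]);x=np.array([y[1],-y[0]])
ims=[]
for n in("top0","side0"):
    d=dict(np.load(n+".npz"));f=d["frame"].copy();u0,v0=(proj(d,[*c,.03])[0]-[30,40]).astype(int)
    cr=cv2.resize(f[v0:v0+80,u0:u0+60],None,fx=6,fy=6,interpolation=2)
    for z in(0,.06):
        q=np.array([[*(c+sx*.011*x+sy*.02*y),z] for sx,sy in((1,1),(1,-1),(-1,-1),(-1,1))])
        uv=((proj(d,q)-[u0,v0]+.5)*6).astype(np.int32);cv2.polylines(cr,[uv],True,(0,255,0),1)
    ims.append(cr)
cv2.imwrite("pics/ov.png",np.hstack(ims))
```

```text
(no output)
```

View pics/ov.png

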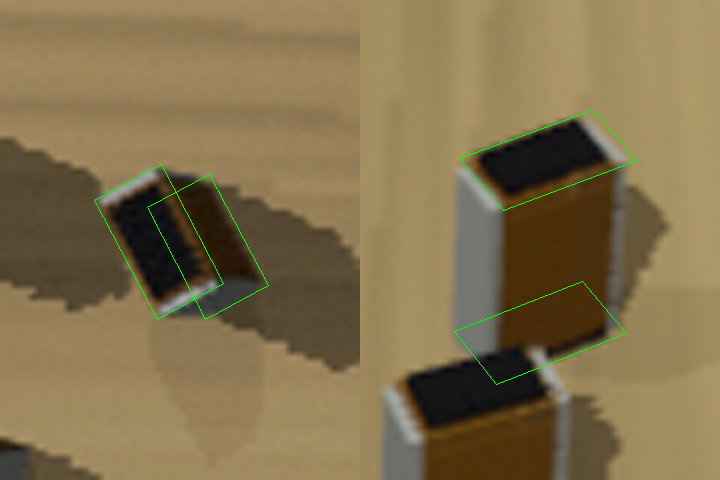

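The overlay fits the rightmost cell within about 1–2 mm in both views, with its whitish faces at the ends of the long axis. I'll grasp it now.

Run:
```python
from bench import *;from h import *
np.set_printoptions(precision=4,suppress=True)
p=[.5105,.3395,.16];b,j=best(p,np.deg2rad(30.2));print(b,np.array(j));np.save("b2.npy",b)
b3,j3=[(q,inverse_kinematics([.5381,.0157,.2],down(q))) for q in (b-np.deg2rad(25.4),)][0];print(np.array(j3))
move_to(p,down(b))
move_l([p[0],p[1],.029],0.1)
s=state();print(s["time"],s["ee_pos"],s["ft_force"])
for n in("top","side"):
    d=get_image(n);cv2.imwrite(f"pics/{n}3.png",d["frame"])
    if n=="side": cv2.imwrite("pics/side3c.png",cv2.resize(d["frame"][280:430,270:430],None,fx=4,fy=4))
```

```text
0.5270894341022875 [ 0.5314  0.1234  1.3208 -0.      1.6974  0.0043]
[-0.034  -0.0791  1.4557 -0.      1.765  -0.1178]
14.4833 [0.511  0.3398 0.03  ] [ 0.3997 -0.1659 -0.0447]
```

View pics/side3c.png

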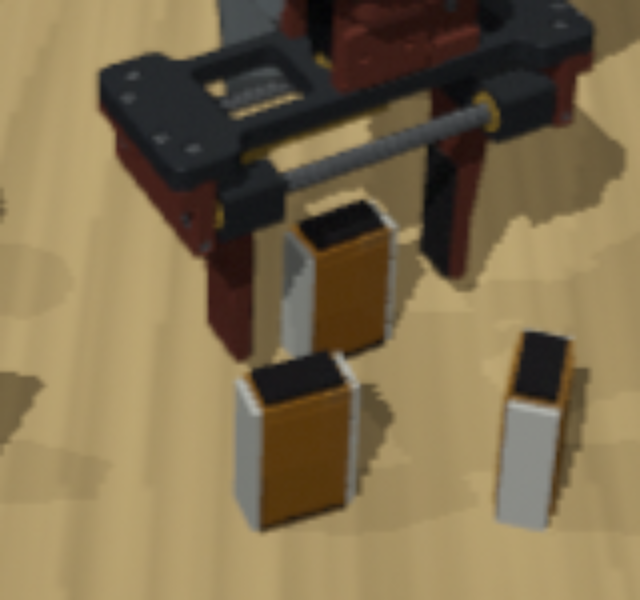

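The fingers straddle the cell along its frosted axis and are clear of the neighbours. Next I close, lift and carry.

Run:
```python
from bench import *;from h import *
np.set_printoptions(precision=4,suppress=True)
b=float(np.load("b2.npy"))
close();s=state();print(s["time"],s["ee_pos"],s["ft_force"],s["finger_gap"])
zg=s["ee_pos"][2]
move_l([.5105,.3395,.20],0.12);hold(0.3);s=state();print(s["time"],s["finger_gap"],s["ft_force"])
nb=b-np.deg2rad(25.4)
move_to([.5381,.0157,.20],down(nb))
move_l([.5381,.0157,zg+.035],0.08);hold(0.5)
s=state();print(s["time"],s["ee_pos"],s["ft_force"],s["finger_gap"],zg)
for n in("top","side"):
    d=get_image(n);cv2.imwrite(f"pics/{n}4.png",d["frame"]);np.savez(f"{n}4.npz",**d)
    if n=="side": cv2.imwrite("pics/side4c.png",cv2.resize(d["frame"][170:320,260:420],None,fx=4,fy=4))
```

```text
15.3833 [0.5106 0.3396 0.029 ] [-0.2334 -0.189   0.8438] 0.040009420160898465
17.2583 0.03988575353133558 [ 0.0548 -0.0164 -0.7919]
20.8417 [0.5381 0.0157 0.064 ] [ 0.3629  0.1436 -0.9221] 0.04004370964834622 0.029015124266099996
```

View pics/side4c.png

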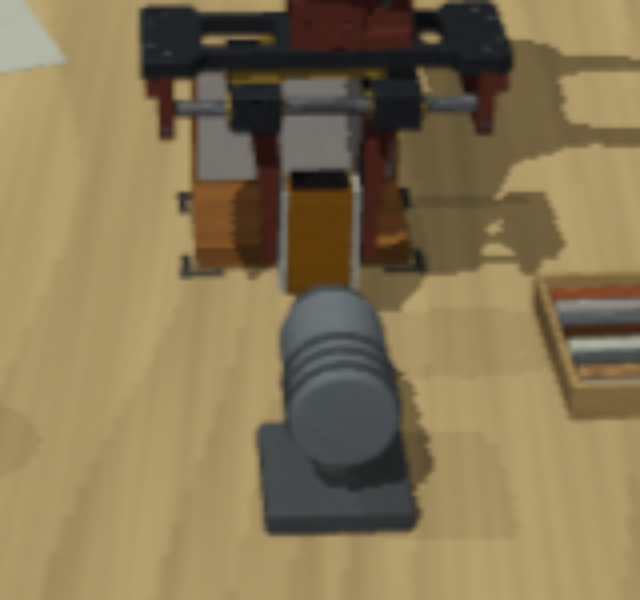

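View pics/top4.png

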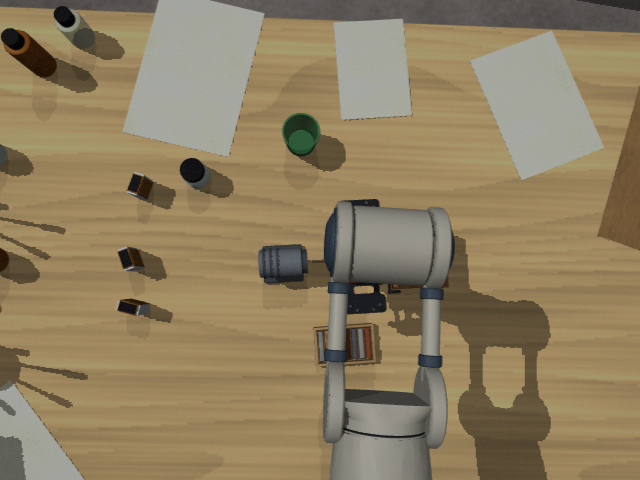

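The cell hangs upright between lamp and screen at side px about (338,228), and the bystanders haven't moved. Now I check the fit with an overlay and compare the lamp's own axis with the tape-derived beam.

Run:
```python
from h import *
np.set_printoptions(precision=4,suppress=True)
d=dict(np.load("top0.npz"));P=cloud(d)
q=P[240:290,255:312].reshape(-1,3);q=q[(q[:,2]>.07)&(q[:,2]<.1)]
# cylinder: fit x0+k*y axis, z=65, r
from scipy.optimize import least_squares
f=lambda t:(np.hypot((q[:,0]-t[0]-t[1]*(q[:,1]-.14))/np.hypot(1,t[1]),q[:,2]-.065)-t[2])
r=least_squares(f,[.527,0,.025],loss="soft_l1",f_scale=.002);t=r.x;print("lamp axis x at y=.14",t,"at .0157",t[0]+t[1]*(.0157-.14),"tape-derived: .5277,-.083", "y range",q[:,1].min(),q[:,1].max())
g=cv2.cvtColor(d["frame"],cv2.COLOR_BGR2GRAY);m=[]
for u in range(318,384):
    v=252+np.argmin(g[252:268,u]);m.append((u,v))
w=onz(d,np.array(m));k=np.polyfit(w[:,1],w[:,0],1);print("line",k,"at .0157",np.polyval(k,.0157))
d=dict(np.load("side4.npz"));c=np.array([.5381,.0157]);a=np.deg2rad(4.8)
y=np.array([np.cos(a),np.sin(a)]);x=np.array([y[1],-y[0]]);u0,v0=300,180
cr=cv2.resize(d["frame"][v0:v0+80,u0:u0+80],None,fx=7,fy=7,interpolation=2)
for z in(0.035,.095):
    qq=np.array([[*(c+sx*.011*x+sy*.02*y),z] for sx,sy in((1,1),(1,-1),(-1,-1),(-1,1))])
    cv2.polylines(cr,[((proj(d,qq)-[u0,v0]+.5)*7).astype(np.int32)],True,(0,255,0),1)
cv2.imwrite("pics/ov4.png",cr)
P=cloud(d);Q=P.reshape(-1,3)
k=Q[(abs(Q[:,0]-.538)<.014)&(Q[:,1]>.0)&(Q[:,1]<.05)&(Q[:,2]>.06)&(Q[:,2]<.088)]
A=np.c_[k[:,0],k[:,2],np.ones(len(k))];print("face y = ",np.linalg.lstsq(A,k[:,1],rcond=None)[0],len(k),np.median(k[:,1]))
```

```text
lamp axis x at y=.14 [ 0.5276 -0.0828  0.0247] at .0157 0.53792284463836 tape-derived: .5277,-.083 y range 0.09910022698541046 0.18454769646933394
line [-0.0942  0.5393] at .0157 0.5377708165475296
face y =  [ 0.0773 -0.0223 -0.0125] 170 0.027463851321683663
```

View pics/ov4.png

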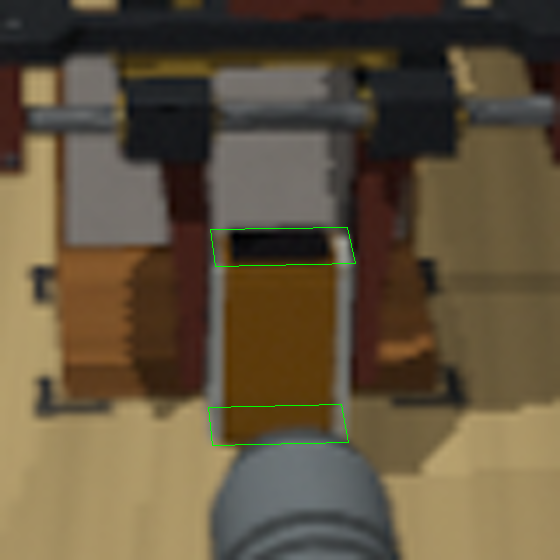

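All the checks agree, so I'm handing in.

```bash
python3 -c "
from bench import *
s=state();print(s['time'],s['finger_gap'],s['ee_pos']);job_done()"
```

```text
20.9417 0.03959720222243758 [0.53810004 0.01570189 0.06400911]
the job is handed in; nothing more can be done
```

The job is handed in at about 21 s of the 61 s allowed. The arm is still holding the cell in the beam. No verdict is reported, so this rests on my own measurements.

- **Screen:** I gripped it by its upright panel and slid it onto its place without lifting it. The camera put the panel within about 1 mm of its target and square to within about 0.01 rad. I measured this before fetching the cell and did not repeat it. The later side picture shows the screen still within its tape marks.
- **Cell:** I picked up the rightmost cell by its two frosted faces (finger gap 40 mm). I carried it to the beam point and held it there, with its underside at 35 mm and its middle at 65 mm.
- **Beam line:** The tape marks, the lamp's body and the thin line in front of the lamp gave the same beam position at the cell to within about 0.4 mm. The line's own direction differed by about 0.01 rad.
- **Cell in the beam:** A depth fit to the clear face showed it square to about 0.01 rad and upright to about 0.02 rad. The overlay matched the side view to about 1–2 mm.
- **Bystanders:** The ink bottle, glass jar and pastel box look unmoved in the last top picture. I checked this by eye only.

None of my checks failed or disagreed beyond these small differences.

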